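# Unclamp the brass mount and put it in the carrying tray

## Robot

A 7-joint arm with a two-finger parallel gripper is mounted at the origin on the work surface. World frame = base frame: x ahead of the robot, y to its left, z up, the work surface at z = 0. Lengths are in mm, angles in rad, forces in N, time in s.
With the tool pointing down it reaches from about 350 to 775 mm from the base axis. Payload 3.1 kg.
Tool frame: the origin (TCP) lies midway between the tips of the shut fingers; the grasp point (between the pads) lies 19 mm behind it; z points along the fingers, y is the direction in which the jaws open and shut (so a half turn about z gives the same grasp; the last joint's range is limited). The gripper opens to 85 mm and grips with 20 to 120 N. Pads are 22 mm wide; open, the fingers measure 114 mm over their backs; the gripper's body (76 mm by 85 mm) begins 54 mm behind the grasp point. The pads swing forward as they close: fully open they stand 13 mm farther back than shut.
Start: joints at [-1.241, 0.311, 0.014, 1.512, -0.004, 1.319, -0.027], TCP at [199.786, 512.448, 231.304] pointing down, gripper open.
Joint ranges: [-2.7, 2.7], [-0.3, 1.91], [-1.27, 1.3], [0.12, 2.57], [-1.44, 4.58], [0.2, 2.03], [-3.05, 3.05]. Speed limits (rad/s): [2.79, 2.79, 3.14, 3.14, 3.14, 3.14, 3.14].

## Interface

Orientations are given as a unit quaternion [x, y, z, w].
In Python, from rig import manip gives the robot as it stands. The module is installed in compiled form; this text tells all that it offers.
- The arm moves only by the tool servo_tool, never from a script. Its arguments are lists of equal length, an entry for each row: "slide": the shift along the tool's x, y, z in mm, a list of three; "turn": the turn, a rotation vector about the tool's x, y, z in degrees, a list of three; "jaw": the closure, from -1 (fully open) to 1 (shut), so that 0 is half open. A call has 1 to 12 rows; each row shifts and turns the commanded pose from where the row before left it, along the tool's axes as they then stand; what a row does not reach is not made up. A row lasts 1/8 s, in which the tool goes at most 62.5 mm and 10.7 degrees, less where a joint would pass 70% of its speed; a pose out of reach is approached as far as the arm can. A call is refused whole if a number of a shift passes 62.5 or a number of a turn 10.7, either way. A call with a gripper value outside its range is refused whole. The fingers move at their own pace and stop on an object; "squeeze" is the grip in N (left out, the last holds). Time passes only in rows, so rows that do not move let the fingers close. It gives the time, the measured TCP pose, the force and the opening at its end, in the units of the state.
- manip.get_state(): the state, without advancing time (a new reading comes with each control period).
- manip.snapshot(name): name is "scene" or "top" or "wrist"; returns a dict with "img" (420x560x3 uint8, blue, green, red), "z_map" (420x560 float32, mm along the optical axis (not along the pixel's ray), 0 where there is no reading), "fx", "fy", "cx", "cy" (pixels), "D" ([k1, k2, p1, p2, k3] as OpenCV has them; the pictures are not rectified), "cam_to_world" (4x4, takes a point from camera to world coordinates); the wrist camera has in their place "hand_eye" (4x4, takes a point from camera to tool coordinates, whose origin is the TCP and whose axes are the flange's). Camera axes: x right, y up, looking along -z (the intrinsics and any distortion apply to the point x, -y, -z); pixel columns grow to the right and rows downward; lengths in mm; the calibration is good to about 2 mm. A picture is of the moment at which its call begins: read the wrist's pose just before it.
- manip.finish_job(): hands the job in, once; it reports no verdict.
Trained networks look in the newest picture that a camera, given by its name, has taken for a name from the list of things; names that differ only in an ending like _2 or _b are one class to them, and where a whole thing is asked for, a point or a joint stands for the part that bears it (a point fixed in the world has none). Each returns a list of dicts, best first, with "confidence" (0 to 1); they miss things now and then, are a little off and sometimes report something else, mostly with a low value. They report only what shows in the picture. A call takes as long as a camera call. They do not tell look-alikes from the thing itself.
- manip.look_for(camera, target): "centre" ([x, y, z] in mm, in the coordinates of the camera as it stood for that picture, good to about 4 mm: the middle of the surface that is visible of it).
The state is a dict: "time_s": time; "joint_pos": joint angles; "qd": joint speeds; "joint_torque": joint torques, N m; "tcp_pos": TCP position; "tcp_rot": TCP orientation; "ft_force": force on the tool from outside, world axes, zero at the start; "ft_torque": the same for the moment, N m; "finger_gap": finger opening in mm.
Only numpy, scipy, OpenCV 4.12 (cv2) and the standard library are available. Lean on these libraries where they do the work, as an engineer would, in place of code of your own. Each camera call takes 0.05 s, during which the arm holds its last target.

## Task

Swing the sprung clamp arm of the holding jig up until it stays open by itself, then take the brass mount out of the jig and lay it in the carrying tray, head first under the clear hood, flat on the tray's floor with its notched neck down over the low rib. Leave the clamp arm standing open, and do not shift or knock over the bottle, the beaker, the small brass boss or the brush.

Things in the scene. Friction and masses are not known exactly. Their poses are not given: they have to be found in the camera images.
- jig: Holding jig, screwed down: aluminium base 200 x 90 x 12 mm (x, y, z), origin at the centre of its underside. On a raised bed along its x axis, top 35 mm above the bench, lies the mount, head towards the jig's -x, tail towards +x. The clamp tower (98 mm tall, 22 mm along x, 36 mm wide) stands at jig x = +85 mm. Its spring lies on the tower's -y side, out to jig x = +114 mm.
- jig_seat (a point): Fixed point of the jig where the centre of the mount's head lies while seated: jig x = -75 mm, y = 0, 46 mm above the bench. The head is in front of the cheeks on a narrow rest (36 mm along x, 20 mm wide), both its sides free for fingers.
- clamp_hinge (a point): The clamp arm's hinge axis in the tower (jig x = +85 mm, 85 mm above the bench), along the jig's y. The arm swings from level, pointing to the jig's -x (closed), up to nearly upright above the tower (open).
- clamp_arm (a joint): Angle of the clamp arm, rad: about 0 closed, its rubber foot pressing on the shank; grows as the arm is lifted; stop at 1.45 (nearly upright). An over-centre spring pulls it shut up to about 0.92 rad (5 to 6 N at the cross bar at first) and pushes it open beyond that, where it stays by itself.
- clamp_bar (a point): Centre of the round steel cross bar at the clamp arm's free end, 130 mm from the hinge: 8 mm thick (11 mm balls at its ends), 92 mm long, parallel to the jig's y; the arm (14 mm wide, 12 mm thick) meets it in the middle, leaving 39 mm of bar free on either side. Closed, it is 85 mm above the bench, over the mount's neck. It moves with the arm.
- mount_head (a point): Centre of the flat-backed brass mount's block head, 11 mm above its flat underside. x points from head to tail, z up when it lies on its back. Head 40 (x) x 44 (y) x 22 mm, 28 mm high with its low rosette. Whole mount: x = -20 to +130 mm, about 0.35 kg, balance point near x = +50 mm. Starts clamped in the jig.
- mount_shank (a point): Middle of the mount's shank (85 mm from the head's centre, 10 mm above the flat underside), same axes. The shank is a straight bar 90 mm long, 16 mm wide, 20 mm high, its underside level with the head's.
- tray: Carrying tray, fixed to the bench: grey floor from tray x = -108 to +87 mm, 94 mm wide, its top 6 mm above the bench; origin on the bench. Open at its -x end; low side walls there (inner faces 84 mm apart, tops 20 mm above the bench). A clear hood covers the +x end.
- tray_bay (a point): Where the centre of the mount's head comes to lie in the tray: tray x = +55 mm, y = 0, 17 mm above the bench; tray axes. The shank then points to the tray's -x, out of the hood.
- bottle_mid (a point): Bystander: glass bottle, 50 mm diameter, 105 mm tall; point 50 mm up on its axis.
- beaker_mid (a point): Bystander: open glass beaker, at most 64 mm diameter, 80 mm tall; point half-way up on its axis.
- boss_mid (a point): Bystander: small turned brass boss, 46 mm diameter, 36 mm tall; point half-way up on its axis.
- brush_grip (a point): Bystander: wooden-handled brush about 180 mm long lying on the bench beyond the work; point on its handle.
- jig_cheeks (a point): Middle between the jig's two grey cheeks, level with their tops: jig x = +5 mm, 59 mm above the bench. They run from jig x = -50 to +60 mm, inner faces 21 mm apart, outer 41 mm, and flank the shank with about 2.5 mm play a side and stand 4 mm above it: fingers cannot take the shank there, and the mount leaves straight up.
- mount_neck (a point): Middle of the mount's neck (30 mm from the head's centre, 14 mm above the flat underside), same axes: x = +20 to +40 mm from the head's centre, 16 mm wide, cut away underneath to 8 mm above the flat underside; this notch straddles the tray's rib.
- tray_hood (a point): Middle of the edge of the clear hood's mouth, at the hood's top: tray x = +20 mm, y = 0, 55 mm above the bench. The hood reaches from there to tray x = +87 mm, is 94 mm wide and 3 mm thick, 46 mm free above the floor. Black pads under it leave a bay 60 mm wide; end wall at x = +83 mm. Its mouth faces the tray's -x.
- tray_rib (a point): Top of the low rib across the tray's floor at the hood's mouth: tray x = +25 mm, 12 mm above the bench; the rib is 6 mm high above the floor, 6 mm long (x), 40 mm wide (y). It stops the mount sliding: the head must be lifted over it.
Mind the look-alikes: they are no part of the job. Leave any blue or orange look-alike of the tray alone.

How it is judged:
By the outcome, as a careful person would: the job done as asked, in the order asked, and still so for the second after the job is handed in, with the robot touching nothing.
It also fails if it takes over 72 s, if anything falls off the work surface, if the arm or the gripper's body presses on something with over 40 N, if the wrist force passes 120 N, or if a joint passes its speed limit or range.

## Working session

There is one attempt and no reset: what is moved stays moved. The work goes in short steps, Python scripts to look and compute and a tool call to move; the robot and the scene stay as the last step left them, time stands still between calls to the robot, and variables do not carry over. Pictures are saved under pics/ and viewed, and the job is handed in when it is done.

Besides the shell and the picture viewer there is one more tool, called after "Request:" as name(argument=value, ...) on one line, values as JSON. servo_tool: Moves the arm, as the interface text tells. Its arguments: {"type":"object","properties":{"slide":{"type":"array","items":{"type":"array","items":{"type":"number"}}},"turn":{"type":"array","items":{"type":"array","items":{"type":"number"}}},"jaw":{"type":"array","items":{"type":"number"}},"squeeze":{"type":"number"}},"required":["slide","turn","jaw"]}

```bash
mkdir -p pics
cat > h.py <<'E'
import numpy as np, cv2
from rig import manip
from scipy.spatial.transform import Rotation as R
def T_tool(st):
    T=np.eye(4);T[:3,:3]=R.from_quat(st['tcp_rot']).as_matrix();T[:3,3]=st['tcp_pos'];return T
def snap(name,fn=None):
    st=manip.get_state(); s=manip.snapshot(name)
    s['T']=np.array(s['cam_to_world']) if 'cam_to_world' in s else T_tool(st)@np.array(s['hand_eye'])
    if fn: cv2.imwrite('pics/'+fn,s['img'])
    return s
def w(T,c): return (T@np.r_[c,1])[:3]
def cloud(s):
    z=s['z_map'];v,u=np.nonzero(z>0);p=np.stack([u,v],1).astype(np.float64)[:,None]
    K=np.array([[s['fx'],0,s['cx']],[0,s['fy'],s['cy']],[0,0,1]])
    n=cv2.undistortPoints(p,K,np.array(s['D'],float))[:,0]
    d=z[v,u];P=np.stack([n[:,0]*d,-n[:,1]*d,-d,np.ones_like(d)],0)
    W=(s['T']@P)[:3].T
    out=np.full(z.shape+(3,),np.nan);out[v,u]=W;return out
def pix(s,p):
    c=np.linalg.inv(s['T'])@np.r_[p,1]
    K=np.array([[s['fx'],0,s['cx']],[0,s['fy'],s['cy']],[0,0,1]])
    return cv2.projectPoints(np.array([[c[0],-c[1],-c[2]]]),np.zeros(3),np.zeros(3),K,np.array(s['D'],float))[0].ravel()
E
python3 - <<'E'
from h import *
st=manip.get_state();print(st)
for c in ['scene','top','wrist']:
    s=snap(c,c+'0.png')
    for t in ['jig','jig_seat','clamp_hinge','clamp_bar','mount_head','mount_shank','tray','tray_bay','bottle_mid','beaker_mid','boss_mid','brush_grip','jig_cheeks','mount_neck','tray_hood','tray_rib']:
        r=manip.look_for(c,t)
        print(c,t,[(np.round(w(s['T'],d['centre'])).astype(int).tolist(),round(d['confidence'],2),pix(s,w(s['T'],d['centre'])).astype(int).tolist()) for d in r[:4]])
E
```

```text
{'time_s': 0.0, 'joint_pos': array([-1.24071202,  0.31174164,  0.01398103,  1.51309868, -0.00441257,
        1.31923   , -0.02721749]), 'qd': array([ 0.00043503, -0.00035148, -0.0011149 ,  0.00059036,  0.00034404,
        0.00131737,  0.00076597]), 'joint_torque': array([-4.22832882e-04, -3.79917884e+01,  1.45688304e-01, -2.30588543e+01,
        1.22309316e-02,  1.37497141e-02,  7.59614409e-06]), 'tcp_pos': array([199.50699917, 511.72280065, 230.19551279]), 'tcp_rot': array([ 1.84790624e-01,  9.82777151e-01, -1.20936094e-03, -1.84813779e-04]), 'ft_force': array([-0.33548146, -0.63817086,  0.21039094]), 'ft_torque': array([-0.06724402, -0.00575514,  0.00434536]), 'finger_gap': 85.26574339153382}
scene jig [([516, -246, 39], 0.86, [227, 145]), ([645, 27, 23], 0.5, [236, 245])]
scene jig_seat [([523, -238, 38], 0.78, [226, 149])]
scene clamp_hinge [([524, -241, 35], 0.72, [226, 149])]
scene clamp_bar [([508, -252, 89], 0.68, [226, 129])]
scene mount_head [([441, -242, 56], 0.57, [252, 131])]
scene mount_shank [([436, -245, 59], 0.6, [253, 129])]
scene tray [([292, 284, 23], 0.89, [433, 
[... 2280 characters left out ...]
, 3], 0.78, [197, 214])]
wrist jig []
wrist jig_seat []
wrist clamp_hinge []
wrist clamp_bar []
wrist mount_head []
wrist mount_shank []
wrist tray [([223, 275, 9], 0.74, [106, 260]), ([448, 269, 2], 0.58, [186, 387]), ([438, 416, 4], 0.55, [277, 356])]
wrist tray_bay [([438, 414, 9], 0.8, [276, 359]), ([224, 277, 4], 0.69, [110, 259]), ([451, 266, 2], 0.57, [185, 389])]
wrist bottle_mid []
wrist beaker_mid []
wrist boss_mid []
wrist brush_grip []
wrist jig_cheeks []
wrist mount_neck []
wrist tray_hood [([223, 276, 10], 0.65, [106, 261]), ([456, 265, 4], 0.61, [186, 393]), ([439, 417, 3], 0.55, [278, 356])]
wrist tray_rib [([223, 273, 4], 0.83, [106, 259]), ([439, 414, 7], 0.71, [276, 358])]
```

View pics/scene0.png

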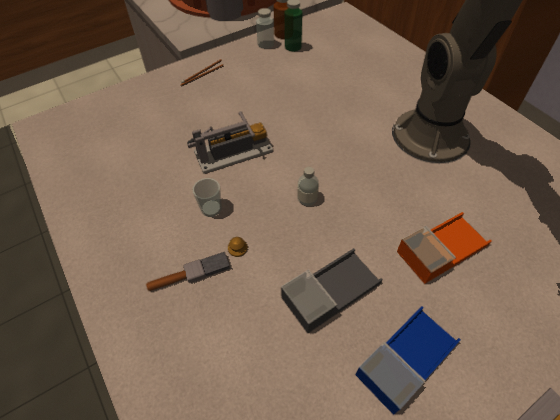

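View pics/top0.png

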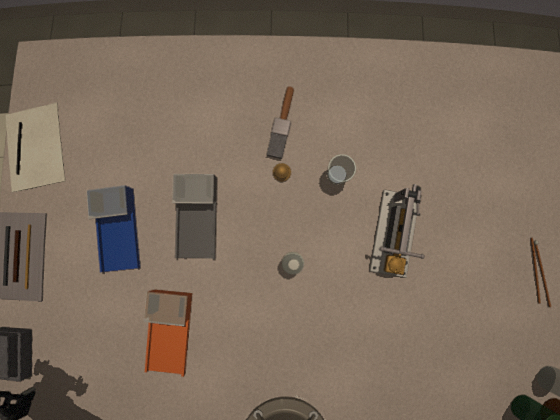

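View pics/wrist0.png

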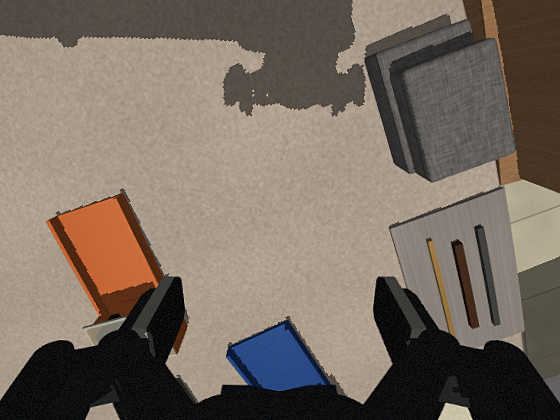

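Run:
```python
from h import *
s=snap('top');C=cloud(s);im=s['img']
def crop(n,u0,v0,u1,v1,k):
    cv2.imwrite('pics/'+n,cv2.resize(im[v0:v1,u0:u1],None,fx=k,fy=k,interpolation=cv2.INTER_CUBIC))
crop('c_jig.png',360,175,440,285,5);crop('c_tray.png',165,165,230,270,5)
for nm,(u0,v0,u1,v1) in dict(jig=(360,175,440,285),tray=(165,165,230,270)).items():
    P=C[v0:v1,u0:u1].reshape(-1,3);P=P[np.isfinite(P[:,0])]
    print(nm,np.histogram(P[:,2],bins=[-10,-4,3,8,14,20,30,40,50,58,65,80,95,120]))
    m=P[P[:,2]>4.5]
    print(cv2.minAreaRect(m[:,:2].astype(np.float32)))
    if nm=='jig':
        b=P[(P[:,2]>80)&(P[:,2]<100)];print('hi',np.round(b[::4]))
        h=P[(P[:,2]>54)&(P[:,2]<68)&(P[:,0]<470)];print('head',h.mean(0),h.min(0),h.max(0))
```

```text
jig (array([  14, 5208,  276, 1106,  199,   50,   72,  101,  430,  471,   59,
        704,   75]), array([-10,  -4,   3,   8,  14,  20,  30,  40,  50,  58,  65,  80,  95,
       120]))
((496.7661437988281, -266.8445129394531), (244.18832397460938, 187.18600463867188), 7.214602470397949)
hi [[ 595. -254.   94.]
 [ 593. -254.   88.]
 [ 592. -259.  100.]
 [ 590. -255.   99.]
 [ 591. -267.   89.]
 [ 589. -251.   88.]
 [ 588. -260.   96.]
 [ 589. -271.   90.]
 [ 590. -283.   82.]
 [ 588. -286.   98.]
 [ 586. -253.   91.]
 [ 586. -260.   97.]
 [ 586. -270.   93.]
 [ 586. -279.   94.]
 [ 586. -286.   98.]
 [ 584. -252.   94.]
 [ 583. -259.   99.]
 [ 584. -269.   96.]
 [ 584. -279.   94.]
 [ 584. -286.   98.]
 [ 581. -252.   94.]
 [ 581. -260.   97.]
 [ 582. -269.   95.]
 [ 582. -279.   93.]
 [ 581. -286.   99.]
 [ 579. -253.   97.]
 [ 579. -263.   93.]
 [ 579. -271.   97.]
 [ 580. -281.   95.]
 [ 578. -251.   83.]
 [ 577. -255.   97.]
 [ 577. -266.   93.]
 [ 577. -274.   94.]
 [ 577. -281.   98.]
 [ 575. -251.   88.]
 [ 574. -257.   99.]
 [ 575. -268.   91.]
 [ 575. -277.   92.]
 [ 575. -28
[... 3013 characters left out ...]
 [ 450. -262.   88.]
 [ 450. -271.   87.]
 [ 450. -279.   91.]
 [ 450. -289.   87.]
 [ 448. -265.   84.]
 [ 448. -273.   90.]
 [ 448. -282.   89.]
 [ 448. -291.   90.]
 [ 446. -277.   90.]
 [ 446. -285.   93.]
 [ 446. -294.   92.]
 [ 444. -290.   86.]
 [ 442. -291.   88.]]
head [ 431.12322218 -243.2302413    59.52923702] [ 403.80377914 -270.06721406   54.00318444] [ 469.76646156 -219.85920831   66.57057623]
tray (array([  43, 3241, 1726,  195,  216,  109,   14,   26, 1208,   19,    0,
          0,    0]), array([-10,  -4,   3,   8,  14,  20,  30,  40,  50,  58,  65,  80,  95,
       120]))
((521.5319213867188, 223.55442810058594), (203.83412170410156, 102.32325744628906), 0.5734471082687378)
```

```bash
ls pics
```

```text
c_jig.png
c_tray.png
scene0.png
top0.png
wrist0.png
```

View pics/c_jig.png

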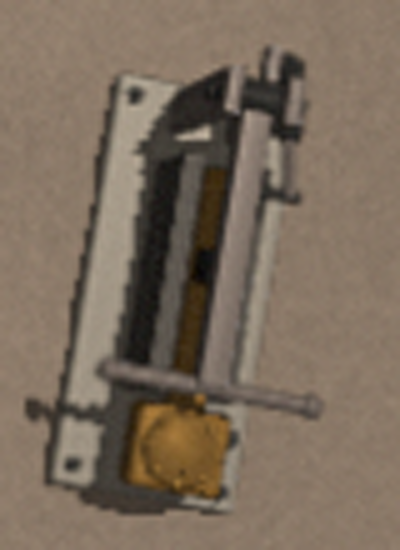

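View pics/c_tray.png

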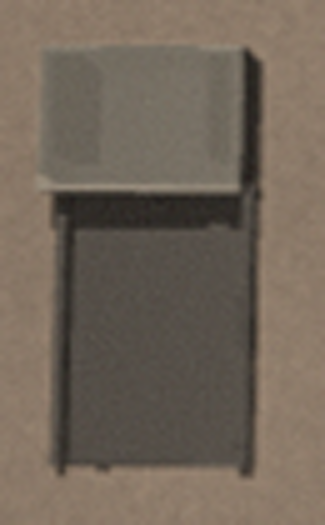

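```bash
cat >> h.py <<'E'
def plan(targets, n=None, full=False, start=None):
    """targets: list of (pos, Rmatrix or yaw deg of tool y, nrows). prints rows"""
    st=manip.get_state();T=T_tool(st) if start is None else start.copy()
    for pos,rot,n in targets:
        Rt=down(rot) if np.isscalar(rot) else rot
        p0=T[:3,3].copy();R0=R.from_matrix(T[:3,:3]);rv=(R0.inv()*R.from_matrix(Rt)).as_rotvec()
        sl=[];tu=[]
        step=np.degrees(rv)/n
        cur=R0;p=p0.copy()
        for i in range(n):
            goal=p0+(np.array(pos)-p0)*(i+1)/n
            d=np.round(cur.inv().apply(goal-p),1 if full else 1);t=np.round(step,1)
            p=p+cur.apply(d);cur=cur*R.from_rotvec(np.radians(t));sl.append(d.tolist());tu.append(t.tolist())
        T[:3,3]=p;T[:3,:3]=cur.as_matrix()
        print('slide',str(sl).replace(' ',''),'\nturn',str(tu).replace(' ',''),'\nend',np.round(p,1))
    return T
def down(yaw):
    a=np.radians(yaw);y=np.array([np.cos(a),np.sin(a),0]);z=np.array([0,0,-1.]);return np.stack([np.cross(y,z),y,z],1)
E
python3 - <<'E'
from h import *
s=manip.snapshot('wrist');print(np.round(s['hand_eye'],3),s['fx'])
plan([([400,100,260],31,8),([440,-240,260],-10.6,8)])
E
```

```text
[[-1.00000e-03  9.44000e-01  3.29000e-01  8.61250e+01]
 [ 1.00000e+00  1.00000e-03  0.00000e+00 -1.58700e+00]
 [ 0.00000e+00  3.29000e-01 -9.44000e-01 -1.42234e+02]
 [ 0.00000e+00  0.00000e+00  0.00000e+00  1.00000e+00]] 339.9845861572552
slide [[-42.0,-38.9,-3.6],[-45.1,-35.4,-3.6],[-47.9,-31.6,-3.6],[-50.2,-27.5,-3.5],[-52.4,-23.3,-3.6],[-54.1,-19.0,-3.6],[-55.4,-14.4,-3.6],[-56.5,-9.9,-3.6]] 
turn [[-0.0,0.0,4.7],[-0.0,0.0,4.7],[-0.0,0.0,4.7],[-0.0,0.0,4.7],[-0.0,0.0,4.7],[-0.0,0.0,4.7],[-0.0,0.0,4.7],[-0.0,0.0,4.7]] 
end [400. 100. 260.]
slide [[-39.0,-17.7,0.0],[-40.4,-14.0,0.0],[-41.5,-10.4,0.0],[-42.3,-6.5,0.0],[-42.7,-2.7,0.0],[-42.8,1.2,0.0],[-42.5,5.0,0.0],[-41.8,8.9,0.0]] 
turn [[0.0,0.0,5.2],[0.0,0.0,5.2],[0.0,0.0,5.2],[0.0,0.0,5.2],[0.0,0.0,5.2],[0.0,0.0,5.2],[0.0,0.0,5.2],[0.0,0.0,5.2]] 
end [ 440. -240.  260.]
```

Request:
servo_tool(slide=[[-42, -39, -4], [-45, -35, -4], [-48, -32, -4], [-50, -27, -4], [-52, -23, -4], [-54, -19, -4], [-55, -14, -4], [-56, -10, -3]], turn=[[0, 0, 4.7], [0, 0, 4.7], [0, 0, 4.7], [0, 0, 4.7], [0, 0, 4.7], [0, 0, 4.7], [0, 0, 4.7], [0, 0, 4.7]], jaw=[-1, -1, -1, -1, -1, -1, -1, -1])

```text
time_s: 3.65
tcp_pos: [400.2, 100.3, 262.9]
tcp_rot: [0.493, 0.87, 0.001, 0.0]
ft_force: [0.9, 0.9, -0.5]
finger_gap: 85.6
```

Request:
servo_tool(slide=[[-39, -18, 0], [-40, -14, 0], [-41, -10, 0], [-42, -6, 0], [-43, -3, 0], [-43, 1, 0], [-42, 5, 0], [-42, 9, 0], [0, 0, 0], [0, 0, 0]], turn=[[0, 0, 5.2], [0, 0, 5.2], [0, 0, 5.2], [0, 0, 5.2], [0, 0, 5.2], [0, 0, 5.2], [0, 0, 5.2], [0, 0, 5.2], [0, 0, 0], [0, 0, 0]], jaw=[-1, -1, -1, -1, -1, -1, -1, -1, -1, -1])

```text
time_s: 4.9
tcp_pos: [439.4, -236.4, 262.1]
tcp_rot: [0.769, 0.64, 0.0, -0.0]
ft_force: [0.1, 0.9, -0.3]
finger_gap: 85.6
```

Run:
```python
from h import *
s=snap('wrist','w1.png');np.savez('w1.npz',C=cloud(s))
for t in ['clamp_bar','mount_head','jig_cheeks']:
    r=manip.look_for('wrist',t)
    print(t,[(np.round(w(s['T'],d['centre'])).astype(int).tolist(),round(d['confidence'],2)) for d in r[:3]])
```

```text
clamp_bar [([502, -253, 96], 0.86)]
mount_head [([433, -247, 61], 0.81)]
jig_cheeks [([509, -244, 46], 0.64)]
```

View pics/w1.png

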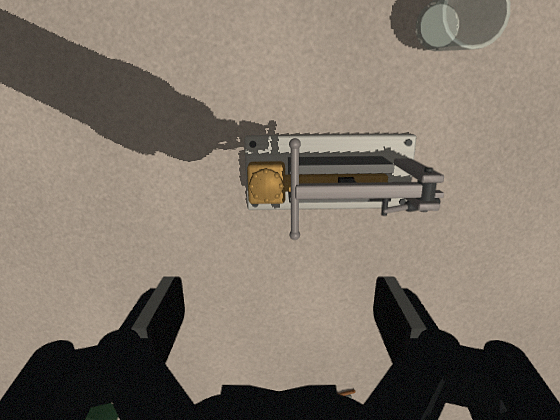

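Run:
```python
from h import *
C=np.load('w1.npz')['C']
def fit(u0,v0,u1,v1,z0,z1,nm):
    P=C[v0:v1,u0:u1].reshape(-1,3);P=P[np.isfinite(P[:,0])];P=P[(P[:,2]>z0)&(P[:,2]<z1)]
    r=cv2.minAreaRect(P[:,:2].astype(np.float32));print(nm,len(P),np.round(P.mean(0),1),np.median(P[:,2]).round(1),np.round(r[0],1),np.round(r[1],1),round(r[2],2))
    c=P[:,:2]-P[:,:2].mean(0);u,s,v=np.linalg.svd(c,full_matrices=False);print(np.round(v[0],4),np.degrees(np.arctan2(v[0][1],v[0][0])).round(2))
fit(285,135,305,242,75,105,'bar')
fit(310,170,415,205,80,110,'arm')
fit(240,150,287,212,50,72,'head')
fit(315,125,425,215,5,20,'base')
fit(305,150,400,180,50,68,'cheek')
P=C[300:,:][:, :];
```

```text
bar 939 [ 452.4 -245.    88.4] 88.4 [ 453.5 -247.6] [102.5  14.7] 80.11
[-0.1665 -0.986 ] -99.59
arm 1734 [ 516.9 -257.8   89.6] 90.4 [ 517.4 -263.2] [ 28.6 105.9] 83.48
[-0.9834  0.1813] 169.55
head 1511 [ 423.7 -241.5   59. ] 59.9 [ 423.3 -244. ] [44.5 41.5] 80.12
[-0.1086 -0.9941] -96.23
base 3207 [ 541.5 -245.8   11.6] 11.5 [ 536.  -261.7] [ 90.5 117.9] 80.81
[ 0.961  -0.2764] -16.05
cheek 1322 [ 510.8 -244.    57.1] 58.1 [ 510.8 -245.5] [17.7 92.4] 80.42
[-0.9861  0.166 ] 170.45
```

Run:
```python
from h import *
T=plan([([457.6,-220,130],-9.8,3),([457.6,-220,70],-9.8,2)])
# arc
h=np.array([581,-269.]);x=np.array([.985,-.17]);off=np.array([457.6,-220])-(h-130*x)
for a in np.linspace(0,1.42,13)[1:]:
    p=h-130*np.cos(a)*x+off; print(np.round(a,2),np.round([*p,70+130*np.sin(a)],1))
```

```text
slide [[6.1,4.9,44.1],[6.2,5.0,44.1],[6.1,5.0,44.1]] 
turn [[0.0,-0.0,-0.2],[0.0,-0.0,-0.2],[0.0,-0.0,-0.2]] 
end [ 457.6 -220.   130. ]
slide [[-0.1,-0.0,30.0],[-0.0,-0.0,30.0]] 
turn [[0.0,-0.0,0.0],[0.0,-0.0,0.0]] 
end [ 457.6 -220.    70. ]
0.12 [ 458.5 -220.2   85.3]
0.24 [ 461.2 -220.6  100.5]
0.36 [ 465.6 -221.4  115.2]
0.47 [ 471.7 -222.4  129.3]
0.59 [ 479.4 -223.8  142.5]
0.71 [ 488.5 -225.3  154.7]
0.83 [ 499.1 -227.2  165.8]
0.95 [ 510.8 -229.2  175.5]
1.06 [ 523.6 -231.4  183.7]
1.18 [ 537.3 -233.7  190.4]
1.3 [ 551.6 -236.2  195.3]
1.42 [ 566.4 -238.8  198.5]
```

Request:
servo_tool(slide=[[6, 5, 44], [6, 5, 44], [6, 5, 44], [0, 0, 15], [0, 0, 15], [0, 0, 15], [0, 0, 15], [0, 0, 0], [0, 0, 0]], turn=[[0, 0, -0.2], [0, 0, -0.2], [0, 0, -0.2], [0, 0, 0], [0, 0, 0], [0, 0, 0], [0, 0, 0], [0, 0, 0], [0, 0, 0]], jaw=[-1, -1, -1, -1, -1, -1, -1, -1, -1])

```text
time_s: 6.22
tcp_pos: [457.6, -222.5, 70.7]
tcp_rot: [0.766, 0.643, 0.0, 0.0]
ft_force: [-0.1, 0.3, -0.6]
finger_gap: 85.4
```

Run:
```python
from h import *
s=snap('wrist','w2.png')
print(pix(s,[457.6,-220,85]))
```

```text
[281.1169202  288.60151389]
```

View pics/w2.png

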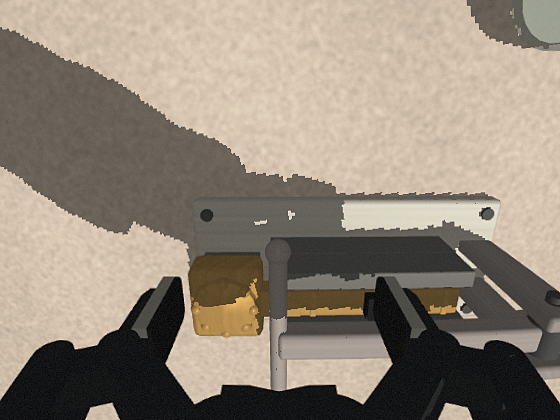

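Request:
servo_tool(slide=[[0, 0, 0], [0, 0, 0], [0, 0, 0], [0, 0, 0], [0, 0, 0], [0, 0, 0], [0, 0, 0], [0, 0, 0]], turn=[[0, 0, 0], [0, 0, 0], [0, 0, 0], [0, 0, 0], [0, 0, 0], [0, 0, 0], [0, 0, 0], [0, 0, 0]], jaw=[1, 1, 1, 1, 1, 1, 1, 1], squeeze=40)

```text
time_s: 7.28
tcp_pos: [457.6, -222.1, 70.4]
tcp_rot: [0.765, 0.644, 0.0, 0.0]
ft_force: [1.1, 0.0, 0.3]
finger_gap: 6.3
```

Run:
```python
from h import *
s=snap('wrist','w3.png');print(manip.get_state()['finger_gap'])
```

```text
6.4253890015602195
```

View pics/w3.png

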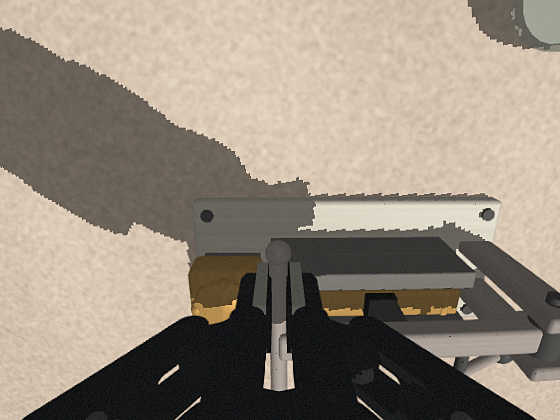

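Request:
servo_tool(slide=[[0, 0.6, -13], [0, 2, -12.9], [0, 3.2, -12.6], [0, 4.5, -12.2], [0, 5.7, -11.7], [0, 6.8, -11.1]], turn=[[0, 0, 0], [0, 0, 0], [0, 0, 0], [0, 0, 0], [0, 0, 0], [0, 0, 0]], jaw=[1, 1, 1, 1, 1, 1])

```text
time_s: 8.07
tcp_pos: [478.8, -225.7, 144.3]
tcp_rot: [0.766, 0.643, -0.001, -0.001]
ft_force: [0.0, -0.6, -5.8]
finger_gap: 6.1
```

Request:
servo_tool(slide=[[0, 7.9, -10.3], [0, 8.9, -9.5], [0, 9.8, -8.6], [0, 10.6, -7.6], [0, 11.3, -6.5], [0, 11.9, -5.3], [0, 0, 0], [0, 0, 0]], turn=[[0, 0, 0], [0, 0, 0], [0, 0, 0], [0, 0, 0], [0, 0, 0], [0, 0, 0], [0, 0, 0], [0, 0, 0]], jaw=[1, 1, 1, 1, 1, 1, 1, 1])

```text
time_s: 9.07
tcp_pos: [541.6, -236.5, 195.0]
tcp_rot: [0.765, 0.644, 0.002, 0.002]
ft_force: [-2.1, 1.8, 7.0]
finger_gap: 6.1
```

Run:
```python
from h import *
s=snap('wrist','w4.png');snap('scene','s4.png')
```

```text
(no output)
```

View pics/w4.png

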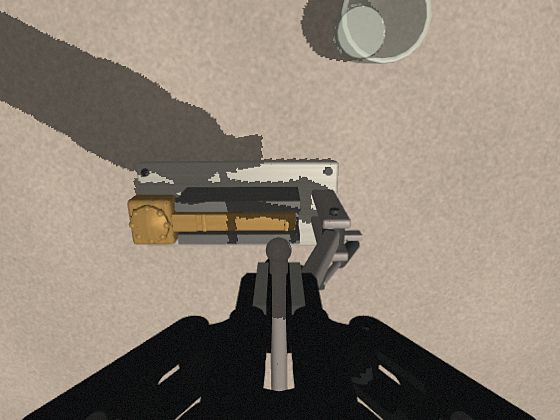

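Request:
servo_tool(slide=[[0, 12.3, -4.1], [0, 12.7, -2.8], [0, 0, 0], [0, 0, 0], [0, 0, 0], [0, 0, 0], [0, 0, 0]], turn=[[0, 0, 0], [0, 0, 0], [0, 0, 0], [0, 0, 0], [0, 0, 0], [0, 0, 0], [0, 0, 0]], jaw=[1, 1, 1, 0, 0, 0, 0])

```text
time_s: 10.05
tcp_pos: [563.2, -240.7, 198.2]
tcp_rot: [0.766, 0.643, -0.0, -0.001]
ft_force: [0.6, 0.5, 0.9]
finger_gap: 42.6
```

Run:
```python
from h import *
s=snap('wrist','w5.png')
```

```text
(no output)
```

View pics/w5.png

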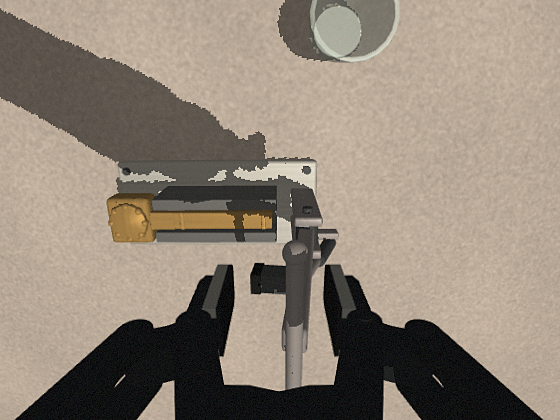

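Run:
```python
from h import *
T=plan([([563,-240.7,260],-9.8,2),([427,-242.3,200],80.2,9),([427,-242.3,60],80.2,4)])
```

```text
slide [[-0.1,-0.2,-30.9],[-0.0,-0.2,-30.8]] 
turn [[-0.0,-0.0,-0.1],[-0.0,-0.0,-0.1]] 
end [ 563.  -240.7  260. ]
slide [[-2.7,-14.9,6.7],[-0.1,-15.1,6.6],[2.5,-14.9,6.7],[5.0,-14.2,6.7],[7.5,-13.2,6.7],[9.6,-11.6,6.6],[11.5,-9.8,6.7],[13.1,-7.6,6.7],[14.1,-5.3,6.7]] 
turn [[-0.0,-0.0,-10.0],[-0.0,-0.0,-10.0],[-0.0,-0.0,-10.0],[-0.0,-0.0,-10.0],[-0.0,-0.0,-10.0],[-0.0,-0.0,-10.0],[-0.0,-0.0,-10.0],[-0.0,-0.0,-10.0],[-0.0,-0.0,-10.0]] 
end [ 427.  -242.3  200. ]
slide [[-0.0,-0.0,35.0],[-0.0,-0.0,35.0],[-0.1,-0.0,35.0],[0.0,-0.0,35.0]] 
turn [[0.0,-0.0,0.0],[0.0,-0.0,0.0],[0.0,-0.0,0.0],[0.0,-0.0,0.0]] 
end [ 427.  -242.3   60. ]
```

Request:
servo_tool(slide=[[0, 0, -31], [0, 0, -31], [-2.7, -14.9, 6.7], [0, -15.1, 6.7], [2.5, -14.9, 6.7], [5, -14.2, 6.7], [7.5, -13.2, 6.7], [9.6, -11.6, 6.7], [11.5, -9.8, 6.7], [13.1, -7.6, 6.7], [14.1, -5.3, 6.7]], turn=[[0, 0, 0], [0, 0, 0], [0, 0, -10], [0, 0, -10], [0, 0, -10], [0, 0, -10], [0, 0, -10], [0, 0, -10], [0, 0, -10], [0, 0, -10], [0, 0, -10]], jaw=[0, 0, 0, 0, -1, -1, -1, -1, -1, -1, -1])

```text
time_s: 11.48
tcp_pos: [427.1, -241.9, 200.0]
tcp_rot: [0.084, 0.996, 0.0, -0.0]
ft_force: [0.7, -0.2, 0.4]
finger_gap: 85.6
```

Request:
servo_tool(slide=[[0, 0, 35], [0, 0, 35], [0, 0, 25], [0, 0, 5], [0, 0, 0]], turn=[[0, 0, 0], [0, 0, 0], [0, 0, 0], [0, 0, 0], [0, 0, 0]], jaw=[-1, -1, -1, -1, -1])

```text
time_s: 12.1
tcp_pos: [428.1, -242.1, 100.7]
tcp_rot: [0.086, 0.996, -0.0, 0.0]
ft_force: [0.9, 0.0, -0.1]
finger_gap: 85.2
```

Run:
```python
from h import *
s=snap('wrist','w6.png');st=manip.get_state();print(st['tcp_pos'],st['joint_pos'])
np.savez('w6.npz',C=cloud(s));print(pix(s,[423.5,-242,57]),pix(s,w(T_tool(st),[0,0,-19])))
```

```text
[ 428.60810115 -242.33736943  101.18905889] [ 0.07222056  0.33513795  0.50637372  1.86878997 -0.19298297  0.98391197
  2.06005093]
[279.68204773 236.48440756] [281.40724909 307.03569024]
```

View pics/w6.png

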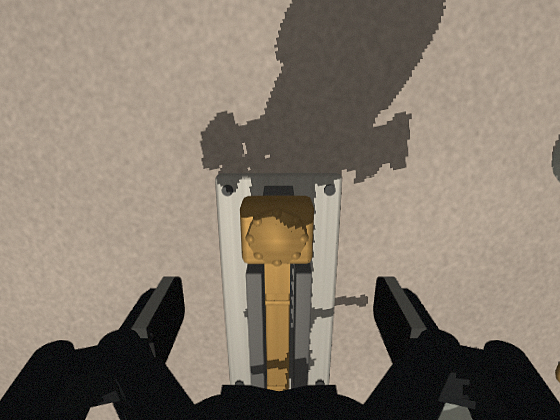

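Request:
servo_tool(slide=[[0, 0, 25], [0, 0, 25], [0, 0, 16], [0, 0, 0], [0, 0, 0], [0, 0, 0], [0, 0, 0], [0, 0, 0], [0, 0, 0]], turn=[[0, 0, 0], [0, 0, 0], [0, 0, 0], [0, 0, 0], [0, 0, 0], [0, 0, 0], [0, 0, 0], [0, 0, 0], [0, 0, 0]], jaw=[-1, -1, -1, -1, 1, 1, 1, 1, 1], squeeze=90)

```text
time_s: 13.28
tcp_pos: [428.9, -242.6, 35.6]
tcp_rot: [0.086, 0.996, -0.0, 0.001]
ft_force: [-0.9, -0.4, 5.0]
finger_gap: 42.7
```

Run:
```python
from h import *
s=snap('wrist','w7.png');st=manip.get_state();print(st['tcp_pos'],st['finger_gap'],st['ft_force'])
```

```text
[ 428.96589084 -242.59450296   35.59803082] 42.312922184768944 [-1.02837349  0.4824626   5.84271001]
```

View pics/w7.png

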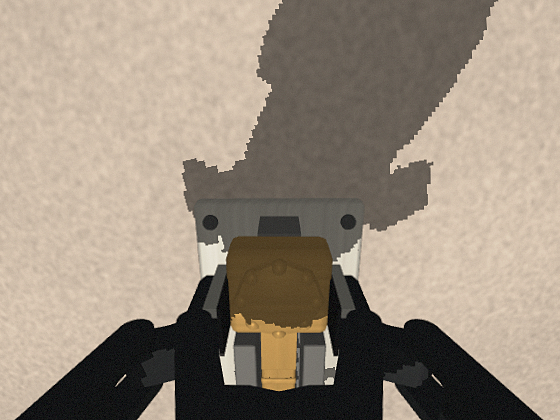

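Request:
servo_tool(slide=[[0, 0, -5], [0, 0, -10], [0, 0, -15], [0, 0, -15], [0, 0, -15], [0, 0, -10], [0, 0, 0], [0, 0, 0]], turn=[[0, 0, 0], [0, 0, 0], [0, 0, 0], [0, 0, 0], [0, 0, 0], [0, 0, 0], [0, 0, 0], [0, 0, 0]], jaw=[1, 1, 1, 1, 1, 1, 1, 1])

```text
time_s: 14.32
tcp_pos: [427.5, -241.5, 103.8]
tcp_rot: [0.086, 0.996, 0.0, -0.001]
ft_force: [-0.2, -1.3, -3.4]
finger_gap: 42.4
```

Run:
```python
from h import *
s=snap('wrist','w8.png');s2=snap('scene','s8.png');cv2.imwrite('pics/s8c.png',cv2.resize(s2['img'][60:260,150:350],None,fx=3,fy=3))
st=manip.get_state();print(st['tcp_pos'],st['finger_gap'],st['ft_force'],st['ft_torque'])
```

```text
[ 427.33619929 -241.45894789  103.5279464 ] 42.06906816444634 [-0.02057779  0.43726881 -3.90150479] [ 0.01277036  0.14085272 -0.03563989]
```

View pics/w8.png

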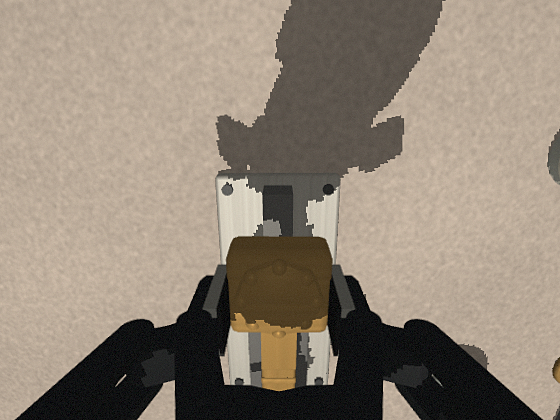

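View pics/s8c.png

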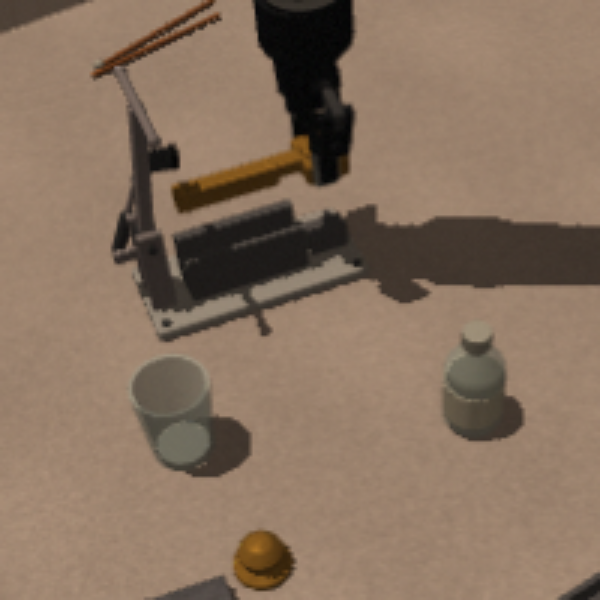

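Run:
```python
from h import *
T=plan([([415,-180,200],80,3),([430,-60,200],20,6),([490,50,200],-40,6),([512,100,150],-90,5)])
```

```text
slide [[7.6,19.5,-32.1],[7.6,19.5,-32.2],[7.7,19.5,-32.1]] 
turn [[0.0,-0.0,0.0],[0.0,-0.0,0.0],[0.0,-0.0,0.0]] 
end [ 415. -180.  200.]
slide [[1.0,20.1,0.0],[4.4,19.7,0.0],[7.8,18.6,0.0],[10.9,16.9,0.0],[13.7,14.8,0.0],[16.0,12.2,0.0]] 
turn [[-0.0,-0.0,10.0],[-0.0,-0.0,10.0],[-0.0,-0.0,10.0],[-0.0,-0.0,10.0],[-0.0,-0.0,10.0],[-0.0,-0.0,10.0]] 
end [430. -60. 200.]
slide [[13.8,15.7,0.0],[16.3,13.0,0.0],[18.3,10.1,0.0],[19.8,6.7,0.0],[20.6,3.1,0.0],[20.9,-0.5,0.0]] 
turn [[-0.0,-0.0,10.0],[-0.0,-0.0,10.0],[-0.0,-0.0,10.0],[-0.0,-0.0,10.0],[-0.0,-0.0,10.0],[-0.0,-0.0,10.0]] 
end [490.  50. 200.]
slide [[10.5,-3.0,10.0],[9.8,-4.8,10.0],[8.9,-6.4,10.0],[7.5,-7.9,10.0],[6.1,-9.1,10.0]] 
turn [[-0.0,0.0,10.0],[-0.0,0.0,10.0],[-0.0,0.0,10.0],[-0.0,0.0,10.0],[-0.0,0.0,10.0]] 
end [512. 100. 150.]
```

Request:
servo_tool(slide=[[7.6, 19.5, -32], [7.6, 19.5, -32], [7.6, 19.5, -32], [1, 20, 0], [4.4, 19.7, 0], [7.8, 18.6, 0], [10.9, 16.9, 0], [13.7, 14.8, 0], [16, 12.2, 0]], turn=[[0, 0, 0], [0, 0, 0], [0, 0, 0], [0, 0, 10], [0, 0, 10], [0, 0, 10], [0, 0, 10], [0, 0, 10], [0, 0, 10]], jaw=[1, 1, 1, 1, 1, 1, 1, 1, 1])

```text
time_s: 15.55
tcp_pos: [430.2, -59.7, 199.7]
tcp_rot: [0.575, 0.818, -0.0, -0.001]
ft_force: [-0.5, -0.3, -1.8]
finger_gap: 42.3
```

Request:
servo_tool(slide=[[13.8, 15.7, 0], [16.3, 13, 0], [18.3, 10, 0], [19.8, 6.7, 0], [20.6, 3, 0], [20.9, -0.5, 0], [10.5, -3, 10], [9.8, -4.8, 10], [8.9, -6.4, 10], [7.5, -7.9, 10], [6, -9, 10]], turn=[[0, 0, 10], [0, 0, 10], [0, 0, 10], [0, 0, 10], [0, 0, 10], [0, 0, 10], [0, 0, 10], [0, 0, 10], [0, 0, 10], [0, 0, 10], [0, 0, 10]], jaw=[1, 1, 1, 1, 1, 1, 1, 1, 1, 1, 1])

```text
time_s: 16.92
tcp_pos: [512.3, 99.9, 149.3]
tcp_rot: [1.0, -0.002, -0.0, 0.0]
ft_force: [-0.4, 0.5, -3.4]
finger_gap: 42.3
```

Run:
```python
from h import *
s=snap('wrist','w9.png');s2=snap('scene','s9.png')
st=manip.get_state();print(st['tcp_pos'],st['tcp_rot'],st['finger_gap'],st['ft_force'],st['joint_pos'])
```

```text
[511.37916807 101.18358234 148.43495979] [ 9.99996553e-01  2.20412118e-03 -1.40711203e-03  2.36985132e-04] 42.036968640893804 [-0.36729263  0.85830025 -2.39003655] [-0.68980342  0.35236017  0.59510336  1.73198916 -0.21584147  1.12611925
 -1.59556218]
```

View pics/w9.png

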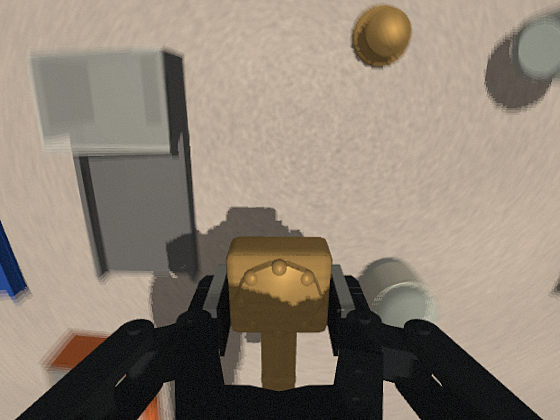

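View pics/s9.png

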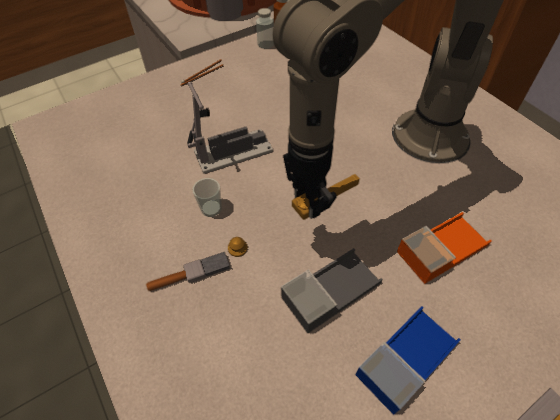

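Request:
servo_tool(slide=[[0, -4, 35], [0, 0, 35], [0, 0, 35], [0, 0, 25], [0, 0, 8], [0, 0, 0]], turn=[[0, 0, 0], [0, 0, 0], [0, 0, 0], [0, 0, 0], [0, 0, 0], [0, 0, 0]], jaw=[1, 1, 1, 1, 1, 1])

```text
time_s: 17.77
tcp_pos: [512.4, 103.2, 12.4]
tcp_rot: [1.0, 0.001, 0.0, 0.0]
ft_force: [1.0, -0.2, -2.0]
finger_gap: 42.3
```

Run:
```python
from h import *
s=snap('wrist','w10.png');C=cloud(s)
import numpy as np
st=manip.get_state();print(st['tcp_pos'],st['ft_force'])
np.savez('w10.npz',C=C)
# tray measurement from top cam + w9-like cloud
```

```text
[513.15769619 103.40328557  13.10174611] [-0.27238748  0.12251671 -2.15261042]
```

Request:
servo_tool(slide=[[0, 0, 3], [0, 0, 2], [0, 0, 1], [0, 0, 1]], turn=[[0, 0, 0], [0, 0, 0], [0, 0, 0], [0, 0, 0]], jaw=[1, 1, 1, 1])

```text
time_s: 18.32
tcp_pos: [512.3, 103.6, 5.2]
tcp_rot: [1.0, 0.001, 0.0, -0.0]
ft_force: [-0.9, 0.7, -2.8]
finger_gap: 42.3
```

Request:
servo_tool(slide=[[0, 0, 1.5], [0, 0, 1.5], [0, 0, 0]], turn=[[0, 0, 0], [0, 0, 0], [0, 0, 0]], jaw=[1, 1, 1])

```text
time_s: 18.7
tcp_pos: [512.1, 103.5, 2.0]
tcp_rot: [1.0, 0.001, -0.0, 0.0]
ft_force: [-0.4, -0.2, -3.8]
finger_gap: 42.5
```

Request:
servo_tool(slide=[[0, 0, 1], [0, 0, 1], [0, 0, 0]], turn=[[0, 0, 0], [0, 0, 0], [0, 0, 0]], jaw=[1, 1, 1])

```text
time_s: 19.08
tcp_pos: [512.4, 103.5, 0.6]
tcp_rot: [1.0, 0.001, 0.0, -0.0]
ft_force: [-1.5, 0.5, 1.7]
finger_gap: 42.3
```

Request:
servo_tool(slide=[[0, 0, 0], [0, 0, 0], [0, 0, 0], [0, 0, 0], [0, 0, -20], [0, 0, -40], [0, 0, -40], [-20, 0, -20], [-30, 0, -10], [0, 0, 0]], turn=[[0, 0, 0], [0, 0, 0], [0, 0, 0], [0, 0, 0], [0, 0, 0], [0, 0, 0], [0, 0, 0], [0, 0, 0], [0, 0, 0], [0, 0, 0]], jaw=[-0.6, -0.8, -0.8, -0.8, -0.8, -0.8, -0.8, -0.8, -0.8, -0.8])

```text
time_s: 20.32
tcp_pos: [460.8, 103.8, 130.8]
tcp_rot: [1.0, 0.001, -0.0, -0.001]
ft_force: [1.0, 0.8, -0.0]
finger_gap: 76.8
```

Run:
```python
from h import *
s=snap('wrist','w11.png');np.savez('w11.npz',C=cloud(s),T=s['T'])
st=manip.get_state();print(st['tcp_pos'],st['ft_force'],st['joint_pos'])
for t in ['mount_head','mount_shank','tray','tray_hood','tray_rib']:
    r=manip.look_for('wrist',t)
    print(t,[(np.round(w(s['T'],d['centre'])).astype(int).tolist(),round(d['confidence'],2)) for d in r[:3]])
```

```text
[461.9737168  103.77846353 130.57499617] [-0.21631234  0.02616086  0.22467043] [-0.7608422   0.26942111  0.60697548  1.88287652 -0.17803854  1.04162626
 -1.64893398]
mount_head [([497, 102, 26], 0.72)]
mount_shank [([497, 106, 21], 0.84)]
tray [([351, 290, 32], 0.79), ([536, 224, 8], 0.6), ([406, 357, 1], 0.49)]
tray_hood [([542, 217, 11], 0.95), ([409, 364, 6], 0.69), ([349, 291, 29], 0.67)]
tray_rib [([348, 287, 26], 0.87), ([538, 222, 16], 0.67)]
```

View pics/w11.png

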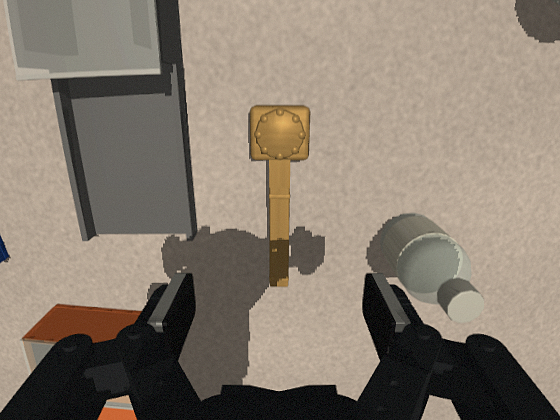

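Run:
```python
from h import *
C=np.load('w11.npz')['C']
def fit(u0,v0,u1,v1,z0,z1,nm):
    P=C[v0:v1,u0:u1].reshape(-1,3);P=P[np.isfinite(P[:,0])];P=P[(P[:,2]>z0)&(P[:,2]<z1)]
    r=cv2.minAreaRect(P[:,:2].astype(np.float32));print(nm,len(P),np.round(P.mean(0),1),np.median(P[:,2]).round(1),np.round(r[0],1),np.round(r[1],1),round(r[2],2))
    c=P[:,:2]-P[:,:2].mean(0);v=np.linalg.svd(c,full_matrices=False)[2];print(np.degrees(np.arctan2(v[0][1],v[0][0])).round(2),'min',np.percentile(P,1,0).round(1),'max',np.percentile(P,99,0).round(1))
fit(240,95,320,162,12,40,'head')
fit(262,165,298,235,12,40,'shank')
fit(0,0,185,80,48,62,'hood')
fit(80,105,190,225,3,10,'floor')
# right wall top: points z 15..25 in region u 165..200
for (u0,u1,n) in ((165,200,'rwall'),(50,95,'lwall')): fit(u0,95,u1,238,15,26,n)
# mouth edge pixels -> world at z=55
for u in (20,60,100,150):
    col=C[60:90,u];print(u,np.round(col[np.isfinite(col[:,0])&(col[:,2]>48)][-2:],1).tolist())
# open end of floor
for u in (95,120,150,180):
    col=C[200:260,u];m=np.isfinite(col[:,0])&(col[:,2]>3.5);print(u,np.round(col[m][-2:],1).tolist())
```

```text
head 3263 [515.5 102.5  24.1] 25.1 [514.3 102.3] [44.  40.7] 88.77
-90.35 min [494.9  81.   17.5] max [534.2 123.8  28.7]
shank 1441 [463.8 102.8  19.7] 19.7 [462.3 102.5] [15.9 58.1] 89.56
179.52 min [434.8  94.8  17.9] max [491.1 110.6  21.3]
hood 11667 [576.8 221.   54.6] 54.6 [576.  222.8] [97.9 46.5] 87.44
-91.68 min [554.7 175.4  51.4] max [598.9 268.4  56.3]
floor 11643 [488.1 222.6   5.7] 5.7 [485.7 219.3] [91.  99.6] 89.07
171.42 min [437.9 174.9   4. ] max [534.8 263.3   8.3]
rwall 1116 [491.8 176.4  19.2] 19.5 [486.6 176.6] [111.3   6.1] 1.25
-179.32 min [432.7 173.9  15.3] max [541.5 179.8  21.2]
lwall 1360 [490.4 265.   18.8] 19.3 [486.5 265.7] [115.5   7.4] 0.67
-179.35 min [431.3 262.1  15.2] max [543.4 268.9  21.1]
20 [[554.7, 265.9, 55.5], [554.1, 267.0, 54.3]]
60 [[554.8, 239.0, 55.0], [554.2, 238.8, 55.6]]
100 [[555.2, 213.2, 54.2], [554.6, 213.0, 54.9]]
150 [[555.5, 181.1, 55.4], [554.9, 181.0, 55.8]]
95 [[428.4, 262.2, 7.7], [427.3, 262.5, 7.5]]
120 [[429.2, 240.9, 4.8], [428.9, 240.3, 6.3]]
150 [[428.8, 213.9, 5.7], [427.7, 214.2, 5.3]]
180 [[429.0, 187.6, 5.8], [428.3, 187.5, 6.2]]
```

Request:
servo_tool(slide=[[-9, 1, 35], [-8, 0, 35], [0, 0, 30], [0, 0, 20], [0, 0, 7], [0, 0, 0]], turn=[[0, 0, 0.5], [0, 0, 0], [0, 0, 0], [0, 0, 0], [0, 0, 0], [0, 0, 0]], jaw=[0, 0, 0, 0, 0, 0])

```text
time_s: 21.38
tcp_pos: [445.4, 102.2, 3.0]
tcp_rot: [1.0, -0.004, -0.0, 0.0]
ft_force: [0.5, -0.8, 0.5]
finger_gap: 42.3
```

Run:
```python
from h import *
s=snap('wrist','w12.png');C=cloud(s)
st=manip.get_state();print(st['tcp_pos'],st['ft_force'],st['finger_gap'])
```

```text
[445.9545052  102.40529382   3.5340418 ] [-0.3641068  -0.95392295 -0.16820006] 42.18211296830658
```

View pics/w12.png

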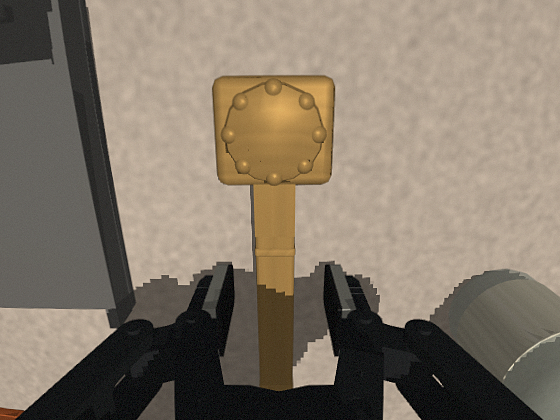

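Request:
servo_tool(slide=[[0, 0, 0], [0, 0, 0], [0, 0, 0], [0, 0, 0], [0, 0, 0], [0, 0, -5], [0, 0, -15], [0, 0, -25], [0, 0, -10], [0, 0, 0]], turn=[[0, 0, 0], [0, 0, 0], [0, 0, 0], [0, 0, 0], [0, 0, 0], [0, 0, 0], [0, 0, 0], [0, 0, 0], [0, 0, 0], [0, 0, 0]], jaw=[1, 1, 1, 1, 1, 1, 1, 1, 1, 1], squeeze=90)

```text
time_s: 22.68
tcp_pos: [445.8, 102.7, 59.0]
tcp_rot: [1.0, -0.003, 0.001, -0.0]
ft_force: [0.6, 0.7, -3.4]
finger_gap: 13.6
```

Run:
```python
from h import *
s=snap('wrist','w13.png');C=cloud(s);T=T_tool(manip.get_state())
st=manip.get_state();print(st['tcp_pos'],st['ft_force'],st['finger_gap'])
Ti=np.linalg.inv(T)
def fit(u0,v0,u1,v1,z0,z1,nm):
    P=C[v0:v1,u0:u1].reshape(-1,3);P=P[np.isfinite(P[:,0])];P=(Ti[:3,:3]@P.T).T+Ti[:3,3];P=P[(-P[:,2]>z0)&(-P[:,2]<z1)]
    r=cv2.minAreaRect(P[:,:2].astype(np.float32));print(nm,len(P),np.round(np.median(P,0),1),np.round(r[0],1),np.round(r[1],1),round(r[2],2),'min',np.percentile(P,1,0).round(1),'max',np.percentile(P,99,0).round(1))
    A=np.c_[P[:,0],np.ones(len(P))];print('z slope deg',np.degrees(np.linalg.lstsq(A,P[:,2],rcond=None)[0][0]).round(2))
fit(205,65,345,190,0,40,'head')
fit(250,192,300,245,0,40,'neck/shank')
```

```text
[445.04826909 102.62806356  58.22133138] [ 0.09566248  0.12983456 -2.94193439] 13.487567322519368
head 12726 [ 70.9   0.8 -21.5] [68.4  0.7] [41.5 44.5] 0.01 min [ 49.  -20.4 -24.9] max [ 88.7  21.9 -14.1]
z slope deg 1.16
neck/shank 2113 [ 36.2   0.7 -15.9] [35.6  0.8] [16.1 23.2] 89.82 min [ 24.6  -7.1 -17.3] max [ 46.8   8.7 -14.6]
z slope deg -0.25
```

View pics/w13.png

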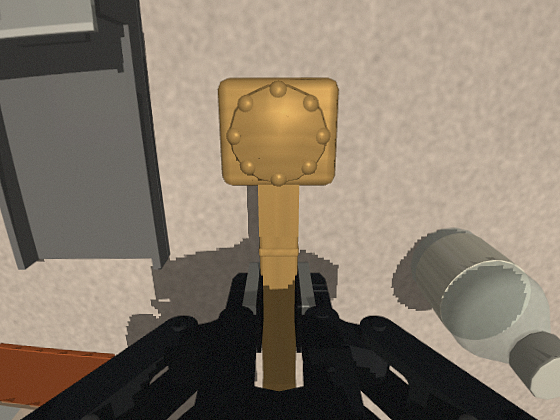

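Request:
servo_tool(slide=[[-3, -28, 0], [-3, -28, 0], [-3, -28, 0], [-3, -24, 0], [-3, -11, 0], [0, 0, 0], [0, 0, 0]], turn=[[0, 0, -0.4], [0, 0, -0.3], [0, 0, -0.3], [0, 0, 0], [0, 0, 0], [0, 0, 0], [0, 0, 0]], jaw=[1, 1, 1, 1, 1, 1, 1])

```text
time_s: 23.6
tcp_pos: [430.0, 219.8, 57.9]
tcp_rot: [1.0, 0.004, -0.0, 0.001]
ft_force: [0.5, 0.5, -2.6]
finger_gap: 13.6
```

```bash
cat > m.py <<'E'
from h import *
import sys
s=snap('wrist',sys.argv[1]);C=cloud(s);st=manip.get_state();T=T_tool(st)
print(st['tcp_pos'].round(1),st['ft_force'].round(1),st['finger_gap'],'yaw',np.degrees(np.arctan2(T[1,1],T[0,1])).round(2),'tz',T[:3,2].round(3))
np.savez('cur.npz',C=C,T=T)
E
python3 m.py w14.png
```

```text
[430.2 219.8  58.1] [ 1.3 -0.2 -2.5] 13.54925177727532 yaw -89.53 tz [-0.    -0.001 -1.   ]
```

View pics/w14.png

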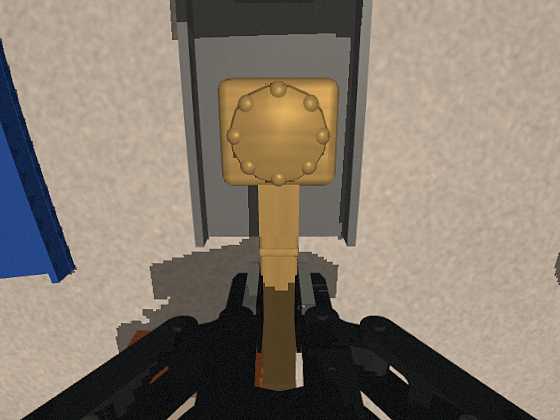

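Run:
```python
import numpy as np
d=np.load('cur.npz');C=d['C'];T=d['T']
def sel(u0,v0,u1,v1,z0,z1):
    P=C[v0:v1,u0:u1].reshape(-1,3);P=P[np.isfinite(P[:,0])];return P[(P[:,2]>z0)&(P[:,2]<z1)]
for n,a in dict(L=(165,60,225,245,15,25),Rr=(335,60,380,245,15,25)).items():
    P=sel(*a);k=np.polyfit(P[:,0],P[:,1],1);print(n,len(P),np.degrees(np.arctan(k[0])).round(2),np.polyval(k,480).round(1),P[:,0].min().round(1),np.percentile(P[:,0],1))
h=sel(205,70,350,188,65,95);print('head',np.percentile(h,1,0),np.percentile(h,99,0))
P=C[0:40,180:370].reshape(-1,3);P=P[np.isfinite(P[:,0])];print(np.percentile(P,[1,50,99],axis=0).round(1))
for u in (220,340):
  print([np.round(C[v,u],1).tolist() for v in range(0,75,8)])
```

```text
L 2076 0.49 265.4 427.3 429.3070080577249
Rr 2061 0.76 177.2 427.4 430.0191011149246
head [478.72875884 198.32974208  71.10353531] [517.95857595 240.71485095  81.88814526]
[[539.6 176.7   4. ]
 [549.2 221.5   5.8]
 [558.6 266.5  20.5]]
[[558.3, 249.5, 6.7], [554.9, 249.9, 4.7], [551.1, 250.0, 4.9], [546.8, 249.8, 7.2], [543.1, 250.0, 6.5], [539.4, 250.3, 5.4], [535.4, 250.5, 5.2], [531.5, 250.7, 4.9], [527.5, 250.9, 4.6], [523.4, 251.0, 5.1]]
[[558.8, 188.5, 7.0], [555.4, 188.0, 5.3], [551.6, 187.8, 5.1], [547.9, 187.5, 4.4], [543.9, 187.3, 4.8], [539.8, 187.3, 6.1], [535.9, 187.1, 5.8], [532.0, 186.7, 4.8], [527.8, 186.8, 6.9], [523.8, 186.5, 6.4]]
```

Request:
servo_tool(slide=[[0, -2, 15], [0, 0, 15], [0, 0, 7], [0, 0, 0]], turn=[[0, 0, 0], [0, 0, 0], [0, 0, 0], [0, 0, 0]], jaw=[1, 1, 1, 1])

```text
time_s: 24.15
tcp_pos: [429.1, 222.8, 20.2]
tcp_rot: [1.0, 0.005, -0.001, 0.001]
ft_force: [-0.8, 0.9, -2.4]
finger_gap: 13.9
```

Request:
servo_tool(slide=[[12, 0, 0], [14, 0, 0], [14, 0, 0], [0, 0, 0]], turn=[[0, 0, 0], [0, 0, 0], [0, 0, 0], [0, 0, 0]], jaw=[1, 1, 1, 1])

```text
time_s: 24.65
tcp_pos: [472.3, 223.5, 21.7]
tcp_rot: [1.0, 0.005, 0.001, -0.0]
ft_force: [0.3, -0.3, -3.0]
finger_gap: 13.6
```

```bash
python3 m.py w15.png
python3 - <<'E'
import numpy as np
d=np.load('cur.npz');C=d['C']
def sel(u0,v0,u1,v1,z0,z1):
    P=C[v0:v1,u0:u1].reshape(-1,3);P=P[np.isfinite(P[:,0])];return P[(P[:,2]>z0)&(P[:,2]<z1)]
h=sel(205,70,350,188,28,49);print('head',np.percentile(h,1,0),np.percentile(h,99,0),np.median(h[:,2]))
E
```

```text
[470.8 223.5  21.3] [-1.  -0.3 -2.4] 13.956895642355143 yaw -89.45 tz [ 0. -0. -1.]
head [520.84381968 202.07963648  35.44993831] [553.82792988 244.52441373  45.93744027] 43.0463640191119
```

View pics/w15.png

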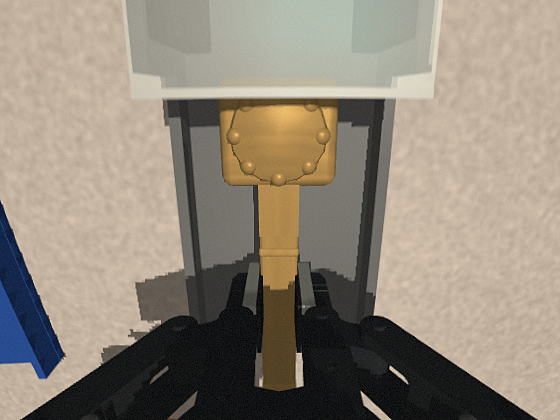

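Request:
servo_tool(slide=[[10, 1.2, 0], [12, 0, 0], [12, 0, 0], [10, 0, 0], [6, 0, 0], [0, 0, 0]], turn=[[0, 0, 0], [0, 0, 0], [0, 0, 0], [0, 0, 0], [0, 0, 0], [0, 0, 0]], jaw=[1, 1, 1, 1, 1, 1])

```text
time_s: 25.45
tcp_pos: [520.4, 223.0, 21.2]
tcp_rot: [1.0, 0.005, 0.0, 0.0]
ft_force: [0.8, -0.2, -2.9]
finger_gap: 13.8
```

```bash
python3 m.py w16.png
```

```text
[519.7 223.1  21.1] [-0.1 -0.  -4. ] 13.838860092195457 yaw -89.41 tz [-0.001 -0.    -1.   ]
```

View pics/w16.png

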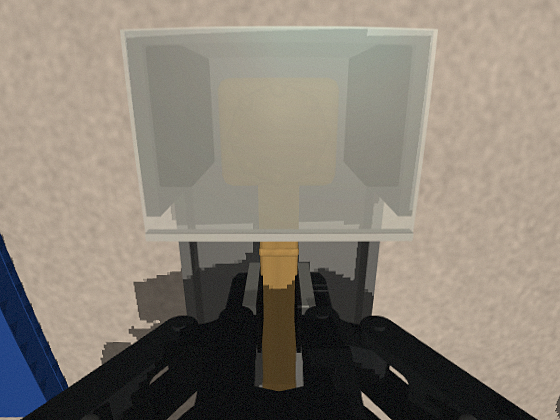

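Request:
servo_tool(slide=[[1.5, 0, 3], [0, 0, 4], [0, 0, 2], [0, 0, 0]], turn=[[0, 0, 0], [0, 0, 0], [0, 0, 0], [0, 0, 0]], jaw=[1, 1, 1, 1])

```text
time_s: 26.0
tcp_pos: [521.0, 223.1, 11.9]
tcp_rot: [1.0, 0.005, -0.0, 0.0]
ft_force: [0.1, -0.2, -2.6]
finger_gap: 13.8
```

Request:
servo_tool(slide=[[0, 0, 1], [0, 0, 1], [0, 0, 0]], turn=[[0, 0, 0], [0, 0, 0], [0, 0, 0]], jaw=[1, 1, 1])

```text
time_s: 26.38
tcp_pos: [521.5, 223.2, 10.5]
tcp_rot: [1.0, 0.005, 0.0, -0.0]
ft_force: [-1.4, 0.1, -0.4]
finger_gap: 13.8
```

Request:
servo_tool(slide=[[0, 0, 0.8], [0, 0, 0.5], [0, 0, 0]], turn=[[0, 0, 0], [0, 0, 0], [0, 0, 0]], jaw=[1, 1, 1])

```text
time_s: 26.75
tcp_pos: [521.5, 223.2, 10.4]
tcp_rot: [1.0, 0.005, -0.0, -0.0]
ft_force: [-3.6, -1.7, 9.4]
finger_gap: 13.8
```

```bash
python3 m.py w17.png
python3 - <<'E'
from h import *
s=snap('scene');cv2.imwrite('pics/s17.png',cv2.resize(s['img'][200:350,250:420],None,fx=4,fy=4,interpolation=cv2.INTER_CUBIC))
E
```

```text
[521.5 223.2  10.4] [-4.7 -1.4  8.1] 13.680977969621559 yaw -89.4 tz [-0.     0.001 -1.   ]
```

View pics/s17.png

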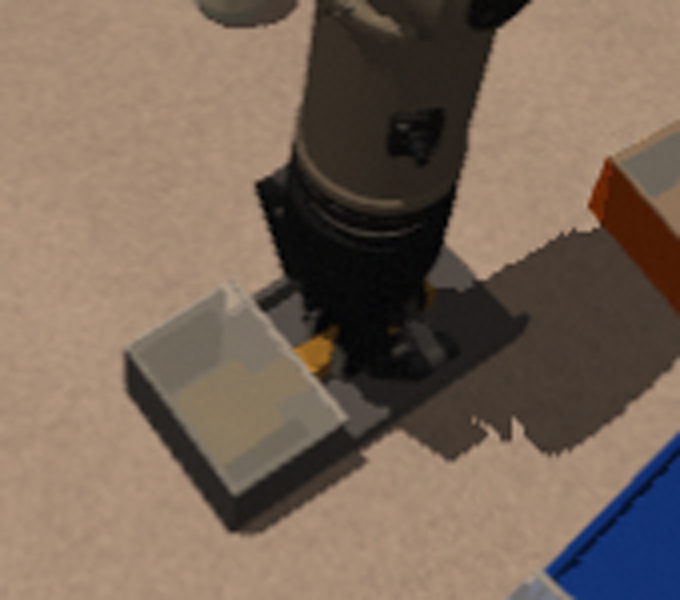

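Request:
servo_tool(slide=[[0, 0, -0.5], [0, 0, 0], [0, 0, 0], [0, 0, 0], [0, 0, -10], [0, 0, -30], [-20, 0, -40], [-35, 0, -40], [-20, 0, -20], [0, 0, 0], [0, 0, 0]], turn=[[0, 0, 0], [0, 0, 0], [0, 0, 0], [0, 0, 0], [0, 0, 0], [0, 0, 0], [0, 0, 0], [0, 0, 0], [0, 0, 0], [0, 0, 0], [0, 0, 0]], jaw=[0.2, 0.2, 0.2, 0.2, 0.2, 0.2, 0.2, 0.2, 0.2, 0.2, 0.2])

```text
time_s: 28.22
tcp_pos: [446.8, 222.3, 149.3]
tcp_rot: [1.0, 0.005, 0.0, 0.0]
ft_force: [-0.8, 0.4, -0.0]
finger_gap: 33.8
```

```bash
python3 m.py w18.png
python3 - <<'E'
from h import *
d=np.load('cur.npz');C=d['C']
s=snap('scene','s18.png');t=snap('top','t18.png')
cv2.imwrite('pics/s18c.png',cv2.resize(s['img'][200:350,250:420],None,fx=4,fy=4,interpolation=cv2.INTER_CUBIC))
E
```

```text
[446.8 222.  148.8] [-0.7  0.5 -0.5] 33.91329638035929 yaw -89.44 tz [-0.    -0.001 -1.   ]
```

View pics/w18.png

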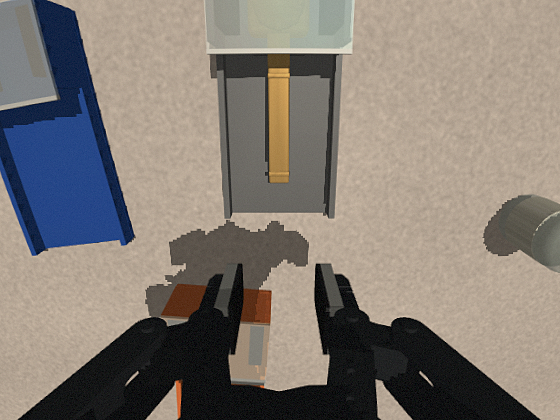

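View pics/s18.png

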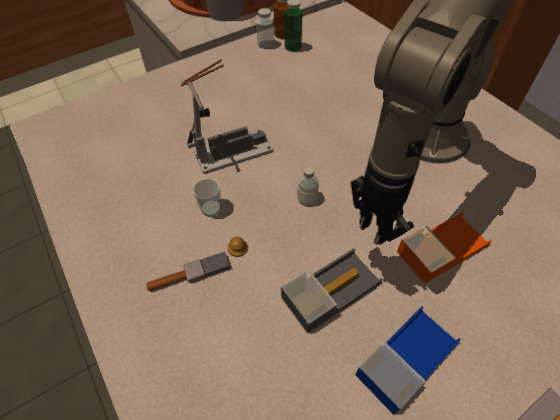

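View pics/s18c.png

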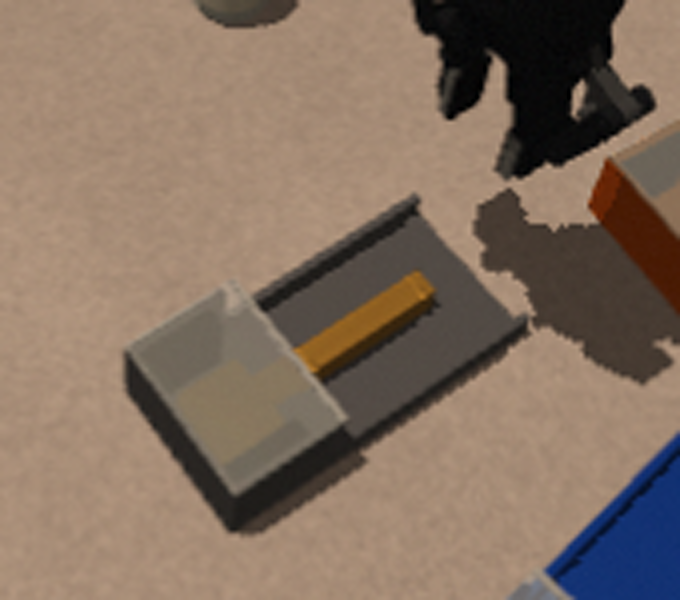

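Run:
```python
from h import *
C=np.load('cur.npz')['C']
P=C[60:185,262:294].reshape(-1,3);P=P[np.isfinite(P[:,0])];P=P[(P[:,2]>15)&(P[:,2]<40)]
k=np.polyfit(P[:,0],P[:,2],1);print(len(P),np.percentile(P,[1,50,99],axis=0).round(1),'slope deg',np.degrees(np.arctan(k[0])))
x=P[:,0];
for a in range(460,560,12):
    m=(x>a)&(x<a+12);print(a,np.median(P[m],0).round(1) if m.any() else '')
for c in ['top','scene']:
    s=snap(c)
    for t in ['bottle_mid','beaker_mid','boss_mid','brush_grip']:
        r=manip.look_for(c,t);print(c,t,[(np.round(w(s['T'],d['centre'])).astype(int).tolist(),round(d['confidence'],2)) for d in r[:2]])
```

```text
2555 [[461.4 214.1  23.9]
 [510.1 222.1  25.6]
 [551.7 229.9  27.4]] slope deg -0.05775905216807854
460 [466.4 221.8  25.8]
472 [477.8 221.9  25.6]
484 [490.2 222.   25.7]
496 [502.  222.2  25.5]
508 [513.9 222.2  25.5]
520 [526.3 222.4  25.7]
532 [538.4 222.5  25.7]
544 [548.3 221.9  25.5]
556 
top bottle_mid [([425, -2, 72], 0.91), ([511, -249, 30], 0.55)]
top beaker_mid [([645, -121, 45], 0.6)]
top boss_mid [([636, 20, 24], 0.73)]
top brush_grip [([743, 21, 16], 0.7)]
scene bottle_mid []
scene beaker_mid [([638, -107, 55], 0.71), ([558, 237, 19], 0.53)]
scene boss_mid [([648, 27, 21], 0.65)]
scene brush_grip [([744, 26, 18], 0.68), ([532, -245, 41], 0.17)]
```

View pics/t18.png

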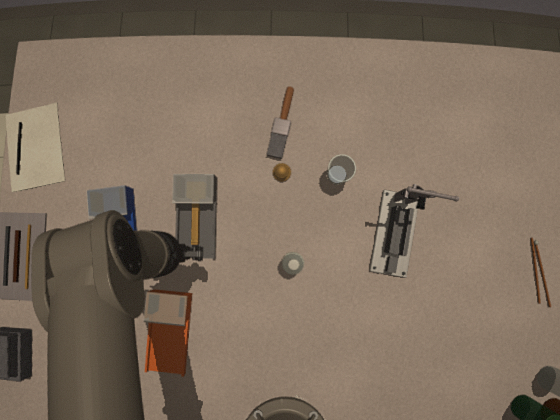

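```bash
python3 -c "
from rig import manip
print(manip.finish_job())"
```

```text
the job is handed in; nothing more can be done
None
```

The job is done and handed in after about 29 s of the 72 s allowed. No verdict was reported.

**What I did**
- I gripped one side of the clamp's cross bar, swung the arm up to about 1.4 rad and let go. It stayed standing by itself.
- I took the mount by its head, lifted it straight out of the jig, turned it half round and laid it on a clear patch of bench.
- I took it again by the shank, carried the head over the rib and under the hood of the grey tray, lowered it to contact and let go.

**What the last checks showed**
- **Flat in the tray:** The shank's top is level, with a slope of 0.06°. It stands 25.6 mm above the bench, where 26 mm is expected for a mount flat on the floor.
- **Position:** The mount's tail is at x = 461 mm, so the head's centre is near x = 591 mm. The bay centre is at about 590.5 mm. The notch tolerates about 7 mm either way at the rib. Sideways the head looks within about 1 mm of the bay's centre.
- **Clamp arm:** It was still standing open in the last scene and top pictures.
- **Bystanders:** The beaker, boss and brush were found within about 3 mm of where they started. The bottle read 4 mm off in one axis from the top camera, which is within the finder's error, and it looks unmoved in the pictures.
- **Forces:** The highest force I read was about 10 N, when the mount touched the tray floor.

**What did not agree**
- The last scene-camera search missed the bottle, though it is plainly visible in the picture.
- The tool stopped about 1 mm higher than I had worked out when the mount touched the tray floor, which fits the stated calibration error.
- The gripper's reported opening ran 2 mm low on every grip.

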